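# Screw down the loaded swatch press

### The job

Two small bench presses of the same make stand on the desk, each worked by a four-spoked capstan on top; one has a leather swatch block lying on its bed, the other is empty. Close the loaded press: push its spokes round clockwise, seen from above, one after the other, until the screw comes to its stop and the platen is fully down on the block. Leave the empty press's capstan as it is, and let the block lie where it is in the press.

Things in the scene. Friction and masses are not known exactly. Their poses are not given: they have to be found in the camera images.
- capstan (a joint): turn of the loaded press's capstan about its vertical axis: 0 = platen fully raised, growing clockwise seen from above to a hard stop at 3.5 rad, where the platen is down on the block (4.5 mm per rad). Starts at 0 to 0.5. Steady friction of about 0.15 N m, no spring; it stays where it is left and keeps its height.
- capstan_hub (a point): capstan's axis at mid-spoke height, 150 mm over the desk; z up, turns with it. 4 level spokes along its +x, +y, -x, -y: 10 mm steel rods, 18 mm black balls 76 mm out. Hub 38 mm wide, top 14 mm above this; a 12 mm screw rises to 48 mm above it. Under the spokes: free down to the fixed frame's grey crosshead (36 x 150 mm, 44 mm below) and its column nuts (37 mm below).
- spare_spoke (a point): black ball on a spoke of the other, empty press's capstan (not to be turned), 76 mm from its axis, 150 mm over the desk. Both presses are alike (grey fixed frame, base 110 x 150 mm, steel platen 40 x 90 mm), about 0.3 m apart, and change places. Between them, farther back, a fixed green lever press (x 0.44 to 0.7, y 0.08 to 0.3, lever up to z 0.5): pass in front of it.
- swatch_block: flat riveted block of brown leather swatches, 46 x 90 x 15 mm, lying loose on the bed of the loaded press under the platen, its ends showing before and behind the crosshead; it marks the press to close. Origin at the centre of its underside, 18 mm over the desk, within a few mm of the capstan's axis.

How it is judged (in metres and radians):
At the end, for the whole second after the job is handed in: The loaded press's capstan is at its stop or within 0.25 rad (about 1 mm of platen travel) of it and at rest; the swatch block lies still on the bed within 15 mm of the axis; the empty press's capstan has not been turned (spoke ends within 20 mm of where they were) (value of joint capstan above 3.25 rad and velocity of joint capstan between -0.05 and 0.05 rad/s and distance of spare_spoke from where it was at the start of the episode below 0.02 m and horizontal distance between swatch_block and capstan_hub below 0.015 m and linear speed of swatch_block below 0.02 m/s); the robot touches nothing.
It fails at once if the empty press's capstan is turned (its spoke ends move more than 20 mm) (distance of spare_spoke from where it was at the start of the episode above 0.02 m).
It fails at once if the swatch block is shifted more than 15 mm (distance of swatch_block from where it was at the start of the episode above 0.015 m).
It also fails if it takes over 67 s, if anything falls off the work surface, if the arm or the gripper's body presses on something with over 40 N, if the wrist force passes 120 N, or if a joint passes its speed limit or range.

### The arm

A 6-joint arm with a two-finger parallel gripper is mounted at the origin on the work surface; the furniture and walls round the work are solid. World frame = base frame: x ahead of the robot, y to its left, z up, the work surface at z = 0. Lengths are in m, angles in degrees, forces in N, time in s.
With the tool pointing down it reaches from about 0.325 to 0.875 m from the base axis. Payload 4.4 kg.
Tool frame: the origin (TCP) lies at the centre of the arm's flange, where the gripper is bolted on; the fingertips stand 173 mm ahead of it and the grasp point (between the pads) lies 155 mm ahead of it; z points along the fingers, y is the line along which they close (so a half turn about z gives the same grasp; the last joint's range is limited). The gripper opens to 85 mm and grips with 20 to 120 N. Pads are 22 mm wide; open, the fingers measure 114 mm over their backs; the gripper's body (76 mm by 85 mm) begins 54 mm behind the grasp point. The pads swing forward as they close: fully open they stand 13 mm farther back than shut.
Start: joints at [-75.774, 11.837, 88.321, -0, 79.842, -8.623], TCP at [0.223, -0.53, 0.405] pointing down, gripper open.
Joint ranges: [-156.59, 156.59], [-49.26, 127.26], [12.9, 141.05], [-63.56, 243.56], [4.71, 150.69], [-161.64, 161.64]. Speed limits (degrees/s): [159.86, 159.86, 180, 180, 180, 180].

### API

Orientations are given as [roll, pitch, yaw] about the fixed x, y, z axes, in that order (R = Rz(yaw) Ry(pitch) Rx(roll)).
In Python, from cell import * gives the robot as it stands.
- The arm moves only by the tool carry_out, never from a script. Its argument "rows" is a list of rows, each a list of 5 numbers: the shift along the tool's x, y, z in units of 0.1 m (1.0 is 0.1 m), then the turn about the tool's z in units of 360 degrees (1.0 is 360 degrees), then the closure, from -1 (fully open) to 1 (shut). A call has 1 to 20 rows; each row is the pose to reach, as a shift and turn from the pose commanded when the call began, along the tool's axes at that moment, turning the shorter way round; what a row does not reach only later rows make up. A row lasts 1/12 s, in which the tool goes at most 41.7 mm and 7.16 degrees, less where a joint would pass 70% of its speed; a pose out of reach is approached as far as the arm can. A call with a number of a shift or a turn outside -1 to 1 is refused whole. A call with a gripper value outside its range is refused whole. The fingers move at their own pace and stop on an object; the grip force is fixed at half the most. Time passes only in rows, so rows that repeat a pose let the fingers close. It gives the time, the measured TCP pose, the force, the opening and the grip force at its end, in the units of the state.
- observe(): the state, without advancing time (a new reading comes with each control period).
- snapshot(name): name is "scene" or "top"; returns a dict with "pixels" (400x640x3 uint8, red, green, blue), "fx", "fy", "cx", "cy" (pixels), "extrinsics" (4x4, takes a point from camera to world coordinates). Camera axes: x right, y down, z forward; pixel columns grow to the right and rows downward; lengths in m; the calibration is good to about 2 mm. A picture is of the moment at which its call begins. There is no depth.
- finish_job(): hands the job in; it is judged then, once.
The state is a dict: "time": time; "qpos": joint angles; "qvel": joint speeds; "tau": joint torques, N m; "tcp_pos": TCP position; "ee_rot": TCP orientation; "contact_force": force on the tool from outside, world axes, zero at the start; "moment": the same for the moment, N m; "gripper_width": finger opening in m; "grip_force": force on a finger pad.
Only numpy, scipy, OpenCV 4.12 (cv2) and the standard library are available. Lean on these libraries where they do the work, as an engineer would, in place of code of your own. Each camera call takes 0.05 s, during which the arm holds its last target. There are 200 camera calls.

## Working session

There is one attempt and no reset: what is moved stays moved. The work goes in short steps, Python scripts to look and compute and a tool call to move; the robot and the scene stay as the last step left them, time stands still between calls to the robot, and variables do not carry over. Pictures are saved under pics/ and viewed, at most 10 in all, crops included, and the job is handed in when it is done.

Besides the shell and the picture viewer there is one more tool, called after "Call:" as name(argument=value, ...), one argument or row to a line, values as JSON. carry_out: Moves the arm, as the interface text tells. Shifts and turns lie within -1 to 1; 1 stands for 0.1 m of shift or 360 degrees of turn. Its arguments: {"type":"object","properties":{"rows":{"type":"array","items":{"type":"array","items":{"type":"number"}}}},"required":["rows"]}

```bash
mkdir -p pics
python3 - <<'E'
from cell import *
import cv2,numpy as np
for n in("scene","top"):
    s=snapshot(n);cv2.imwrite(f"pics/{n}0.png",s["pixels"][:,:,::-1])
    print(n,s["fx"],s["fy"],s["cx"],s["cy"]);print(np.round(s["extrinsics"],4).tolist())
print(observe())
E
```

```text
scene 491.82171754471887 491.82171754471887 326.96333082677063 202.98705574728078
[[-0.6285, -0.4002, 0.6669, -0.0923], [-0.7777, 0.3363, -0.5311, 0.6946], [-0.0117, -0.8525, -0.5226, 0.6093], [0.0, 0.0, 0.0, 1.0]]
top 401.15088288716817 401.15088288716817 318.2187512455428 199.76450751284287
[[0.0507, -0.9778, 0.2033, 0.3403], [-0.9987, -0.0508, 0.0044, 0.2295], [0.006, -0.2033, -0.9791, 0.9379], [0.0, 0.0, 0.0, 1.0]]
{'time': 0.1, 'qpos': array([-7.57740039e+01,  1.18817180e+01,  8.83966641e+01, -6.71735554e-04,
        7.98421407e+01, -8.62270886e+00]), 'qvel': array([-0.06700422, -0.16247006, -0.15316908, -0.01953565,  0.03882424,
       -0.03874479]), 'tau': array([-1.04226729e-03, -3.84094191e+01, -2.92549181e+01, -1.35245677e-04,
        4.87347119e-03,  1.05715108e-05]), 'tcp_pos': array([ 0.22318196, -0.52956652,  0.40361778]), 'ee_rot': array([-1.79880740e+02, -1.74161488e-02,  2.28488060e+01]), 'contact_force': array([ 0.6580288 , -0.55729367,  0.56360179]), 'moment': array([ 0.01648754, -0.00918664, -0.02432483]), 'grip_force': 0.0, 'gripper_width': 0.08575791058577677}
```

View pics/scene0.png

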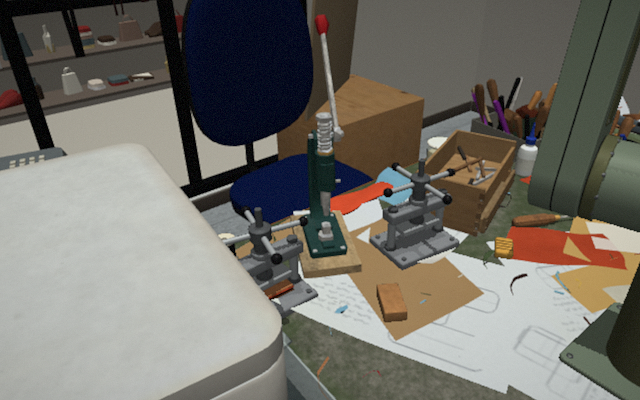

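View pics/top0.png

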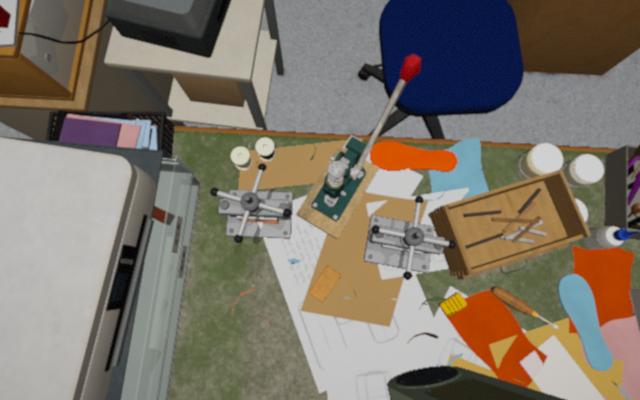

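The loaded press is the left one: brown block ends show at scene (278,290) and top (268,222). The right press at top (413,237) is empty. Next I'll locate the black balls.

```bash
cat > h.py <<'E'
from cell import *
import cv2,numpy as np
def ray(s,u,v,z):
    E=s["extrinsics"];d=E[:3,:3]@[(u-s["cx"])/s["fx"],(v-s["cy"])/s["fy"],1];o=E[:3,3]
    return o+d*(z-o[2])/d[2]
def proj(s,p):
    E=s["extrinsics"];c=E[:3,:3].T@(np.array(p)-E[:3,3]);return s["fx"]*c[0]/c[2]+s["cx"],s["fy"]*c[1]/c[2]+s["cy"]
def balls(s,box,z=.15,thr=45):
    x0,y0,x1,y1=box;g=s["pixels"][y0:y1,x0:x1].max(2)
    n,l,st,c=cv2.connectedComponentsWithStats((g<thr).astype(np.uint8))
    for i in range(1,n):
        if 12<st[i,4]<150: print(np.round(c[i]+[x0,y0],1),st[i,2:],np.round(ray(s,*(c[i]+[x0,y0]),z),3)[:2])
E
python3 - <<'E'
from h import *
s=snapshot("top")
for b in((205,155,305,250),(350,190,465,285)): balls(s,b); print()
a=cv2.resize(s["pixels"][150:260,200:310],None,fx=5,fy=5,interpolation=2)
s2=snapshot("scene");b=cv2.resize(s2["pixels"][200:320,220:330],(504,550),interpolation=2)
cv2.imwrite("pics/c1.png",np.hstack([a[:, :],b])[:, :, ::-1][:, :,:][:600,:1054] if 0 else cv2.resize(np.hstack([a,b]),(800,417))[:,:,::-1])
E
```

```text
[261.8 166.6] [ 6  5 17] [0.567 0.352]
[213.5 191.6] [ 6  8 27] [0.51  0.444]
[286.7 212.9] [ 7  8 40] [0.474 0.294]
[238.1 238.7] [ 8  6 32] [0.418 0.386]

[418.5 199.4] [ 6  5 21] [0.515 0.032]
[374.8 229.4] [ 6  7 30] [0.45  0.118]
[451.9 244.4] [ 7  8 37] [ 0.428 -0.034]
[406.9 275.2] [ 7  6 26] [0.364 0.054]
```

View pics/c1.png

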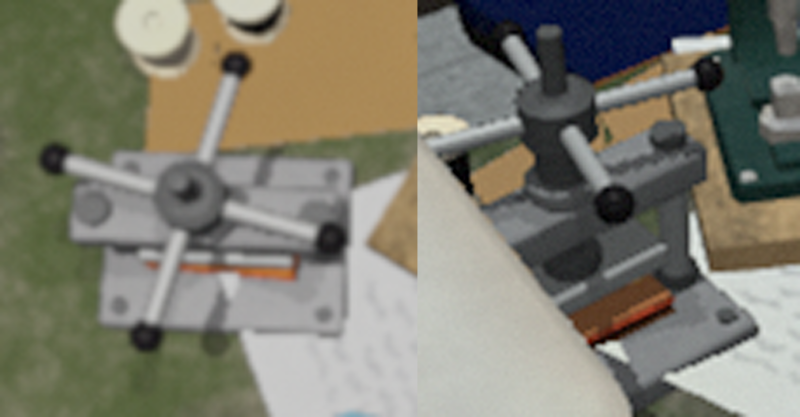

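The crop confirms it: brown block edges show under the left press's platen. Its balls give the hub at about (0.492, 0.369). Before choosing the pushing arc I'll check the clearances to the white machine and the green press.

Run:
```python
from h import *
T=snapshot("top");S=snapshot("scene")
def tri(a,b):
    A=[];B=[]
    M=np.zeros((3,3));v=np.zeros(3);L=[]
    for s,p in((T,a),(S,b)):
        o=s["extrinsics"][:3,3];d=ray(s,*p,0)-o;d/=np.linalg.norm(d);P=np.eye(3)-np.outer(d,d);M+=P;v+=P@o;L.append((o,P))
    x=np.linalg.solve(M,v);return x.round(3),[round(float(np.linalg.norm(P@(x-o))),3) for o,P in L]
print("white corner",tri((142,158),(145,150)))
print("lever knob",tri((411,66),(321,24)),"head top",tri((340,166),(324,118)),"lever pivot",tri((358,173),(338,132)))
def pl(s,a,b):
    o=s["extrinsics"][:3,3];n=np.cross(ray(s,*a,0)-o,ray(s,*b,0)-o);n/=np.linalg.norm(n);return n,n@o
n1,d1=pl(T,(155,220),(128,345));n2,d2=pl(S,(175,185),(255,290))
for x in(.2,.3,.4,.5,.6):
    A=np.array([n1[1:],n2[1:]]);print("white edge x",x,np.linalg.solve(A,[d1-n1[0]*x,d2-n2[0]*x]).round(3))
for z in(0,.1,.2): print("glass edge",z,ray(T,193,200,z).round(3))
```

```text
white corner (array([0.519, 0.513, 0.332]), [0.001, 0.001])
lever knob (array([0.651, 0.11 , 0.417]), [0.001, 0.001]) head top (array([0.534, 0.199, 0.291]), [0.0, 0.0]) lever pivot (array([0.535, 0.166, 0.256]), [0.001, 0.001])
white edge x 0.2 [0.521 0.273]
white edge x 0.3 [0.512 0.277]
white edge x 0.4 [0.502 0.282]
white edge x 0.5 [0.492 0.286]
white edge x 0.6 [0.482 0.29 ]
glass edge 0 [0.519 0.532 0.   ]
glass edge 0.1 [0.5 0.5 0.1]
glass edge 0.2 [0.481 0.467 0.2  ]
```

Call:
carry_out(
  rows=[
    [0, 0, -0.95, -0.1865, 1],
    [0, 0, -0.95, -0.1865, 1],
    [0, 0, -0.95, -0.1865, 1],
    [0, 0, -0.95, -0.1865, 1],
    [0, 0, -0.95, -0.1865, 1],
    [0, 0, -0.95, -0.1865, 1],
    [0, 0, -0.95, -0.1865, 1],
    [0, 0, -0.95, -0.1865, 1],
    [0, 0, -0.95, -0.1865, 1],
    [0, 0, -0.95, -0.1865, 1],
    [0, 0, -0.95, -0.1865, 1],
    [0, 0, -0.95, -0.1865, 1],
  ],
)

```text
time: 1.3
tcp_pos: [0.2233, -0.5298, 0.4996]
ee_rot: [-180.0, -0.0, 89.9]
contact_force: [-0.6, -1.5, 0.7]
gripper_width: -0.0
grip_force: 0.0
```

Tool x is now world +y, tool y is world +x, and tool z points down.

Call:
carry_out(
  rows=[
    [0.35, 0.2, 0, 0, 1],
    [0.7, 0.35, 0, 0, 1],
    [1, 0.5, 0, 0, 1],
    [1, 0.5, 0, 0, 1],
  ],
)

```text
time: 1.63
tcp_pos: [0.2752, -0.4257, 0.4999]
ee_rot: [179.9, -0.2, 90.2]
contact_force: [0.1, -0.5, 0.0]
gripper_width: 0.0002
grip_force: 0.0
```

Call:
carry_out(
  rows=[
    [0.35, 0.2, 0, 0, 1],
    [0.7, 0.35, 0, 0, 1],
    [1, 0.5, 0, 0, 1],
    [1, 0.5, 0, 0, 1],
  ],
)

```text
time: 1.97
tcp_pos: [0.3249, -0.3261, 0.5001]
ee_rot: [179.9, -0.1, 90.2]
contact_force: [0.5, 0.2, 0.8]
gripper_width: -0.0003
grip_force: 0.0
```

Call:
carry_out(
  rows=[
    [0.35, 0.2, 0, 0, 1],
    [0.7, 0.35, 0, 0, 1],
    [1, 0.5, 0, 0, 1],
    [1, 0.5, 0, 0, 1],
  ],
)

```text
time: 2.3
tcp_pos: [0.3748, -0.2266, 0.5]
ee_rot: [179.9, -0.1, 90.3]
contact_force: [-0.5, 0.5, 0.3]
gripper_width: 0.0002
grip_force: 0.0
```

Call:
carry_out(
  rows=[
    [0.35, 0.1, 0, 0, 1],
    [0.7, 0.2, 0, 0, 1],
    [1, 0.3, 0, 0, 1],
    [1, 0.3, 0, 0, 1],
  ],
)

```text
time: 2.63
tcp_pos: [0.4042, -0.1271, 0.5]
ee_rot: [179.9, -0.1, 90.3]
contact_force: [-0.5, -0.3, -0.3]
gripper_width: -0.0002
grip_force: 0.0
```

Call:
carry_out(
  rows=[
    [0.35, 0, 0, 0, 1],
    [0.7, 0, 0, 0, 1],
    [1, 0, 0, 0, 1],
    [1, 0, 0, 0, 1],
  ],
)

```text
time: 2.97
tcp_pos: [0.4033, -0.0276, 0.4999]
ee_rot: [180.0, -0.1, 90.2]
contact_force: [0.4, -0.2, -0.3]
gripper_width: -0.0001
grip_force: 0.0
```

Call:
carry_out(
  rows=[
    [0.35, 0, 0, 0, 1],
    [0.7, 0, 0, 0, 1],
    [1, 0, 0, 0, 1],
    [1, 0, 0, 0, 1],
  ],
)

```text
time: 3.3
tcp_pos: [0.4036, 0.0722, 0.4999]
ee_rot: [180.0, -0.1, 90.2]
contact_force: [-0.6, -0.8, 0.2]
gripper_width: 0.0001
grip_force: 0.0
```

Call:
carry_out(
  rows=[
    [0.35, 0, 0, 0, 1],
    [0.7, 0, 0, 0, 1],
    [1, 0, 0, 0, 1],
    [1, 0, 0, 0, 1],
  ],
)

```text
time: 3.63
tcp_pos: [0.4041, 0.172, 0.4997]
ee_rot: [180.0, -0.1, 90.2]
contact_force: [0.0, -0.2, 0.9]
gripper_width: -0.0003
grip_force: 0.0
```

Call:
carry_out(
  rows=[
    [0.35, 0, 0, 0, 1],
    [0.7, 0, 0, 0, 1],
    [1, 0, 0, 0, 1],
    [1, 0, 0, 0, 1],
  ],
)

```text
time: 3.97
tcp_pos: [0.4046, 0.2719, 0.4994]
ee_rot: [180.0, -0.1, 90.1]
contact_force: [0.5, -1.1, 0.4]
gripper_width: -0.0001
grip_force: 0.0
```

Call:
carry_out(
  rows=[
    [0.3, 0.3, 0, 0, 1],
    [0.6, 0.6, 0, 0, 1],
    [0.9, 0.9, 0, 0, 1],
    [0.9, 0.9, 0, 0, 1],
  ],
)

```text
time: 4.3
tcp_pos: [0.4992, 0.3612, 0.4949]
ee_rot: [-179.9, 0.1, 89.9]
contact_force: [-1.2, -0.2, -1.7]
gripper_width: -0.0001
grip_force: 0.0
```

Call:
carry_out(
  rows=[
    [0.3, 0.4, 0.3, 0, 1],
    [0.3, 0.4, 0.6, 0, 1],
    [0.3, 0.4, 0.9, 0, 1],
    [0.3, 0.4, 0.9, 0, 1],
    [0.3, 0.4, 0.9, 0, 1],
  ],
)

```text
time: 4.72
tcp_pos: [0.5342, 0.3878, 0.4069]
ee_rot: [-179.7, 0.2, 89.9]
contact_force: [-0.1, 0.4, 0.4]
gripper_width: 0.0003
grip_force: 0.0
```

Run:
```python
from h import *
T=snapshot("top");S=snapshot("scene")
o=observe();p=o["tcp_pos"];print(p)
t=p-[0,0,.173];print(proj(T,t),proj(S,t))
a=cv2.resize(T["pixels"][120:280,180:380],(500,400));b=cv2.resize(S["pixels"][80:320,180:380],(333,400))
cv2.imwrite("pics/c2.png",cv2.resize(np.hstack([a,b]),(800,384))[:,:,::-1])
```

```text
[0.5345545  0.38890209 0.41238406]
(np.float64(233.17185727684245), np.float64(168.71639401184183)) (np.float64(230.39082087171008), np.float64(178.6201703289144))
```

View pics/c2.png

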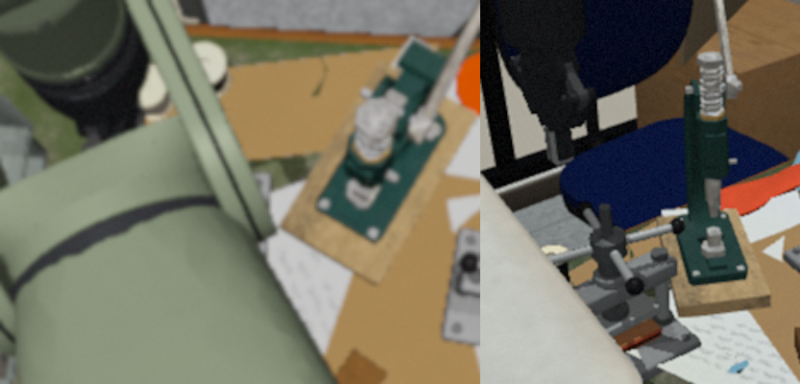

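The gripper hangs beside the hub, over the sector behind the far spoke, and its path down is clear. Lowering between the spokes.

Call:
carry_out(
  rows=[
    [0.02, 0, 0.2, 0, 1],
    [0.02, 0, 0.4, 0, 1],
    [0.02, 0, 0.6, 0, 1],
    [0.02, 0, 0.8, 0, 1],
    [0.02, 0, 1, 0, 1],
    [0.02, 0, 1, 0, 1],
    [0.02, 0, 1, 0, 1],
  ],
)

```text
time: 5.4
tcp_pos: [0.5339, 0.3919, 0.3118]
ee_rot: [179.9, -0.1, 90.0]
contact_force: [0.2, 0.1, 0.7]
gripper_width: -0.0003
grip_force: 0.0
```

Run:
```python
from h import *
p=observe()["tcp_pos"];print(p,observe()["contact_force"])
h=np.array([.492,.369]);a0=31
q=p[:2]
for k,(a,R) in enumerate([(31,.049)]+[(x,.049) for x in range(20,-221,-10)]):
    t=h+R*np.array([np.cos(np.radians(a)),np.sin(np.radians(a))]);d=t-q
    print(a,"x(tool)=%.2f y(tool)=%.2f"%(d[1]*10,d[0]*10),t.round(3))
```

```text
[0.53388947 0.39187892 0.31180557] [0.21323328 0.05962986 0.72851997]
31 x(tool)=0.02 y(tool)=0.00 [0.534 0.394]
20 x(tool)=-0.06 y(tool)=0.04 [0.538 0.386]
10 x(tool)=-0.14 y(tool)=0.06 [0.54  0.378]
0 x(tool)=-0.23 y(tool)=0.07 [0.541 0.369]
-10 x(tool)=-0.31 y(tool)=0.06 [0.54 0.36]
-20 x(tool)=-0.40 y(tool)=0.04 [0.538 0.352]
-30 x(tool)=-0.47 y(tool)=0.01 [0.534 0.344]
-40 x(tool)=-0.54 y(tool)=-0.04 [0.53  0.338]
-50 x(tool)=-0.60 y(tool)=-0.10 [0.523 0.331]
-60 x(tool)=-0.65 y(tool)=-0.17 [0.516 0.327]
-70 x(tool)=-0.69 y(tool)=-0.25 [0.509 0.323]
-80 x(tool)=-0.71 y(tool)=-0.33 [0.501 0.321]
-90 x(tool)=-0.72 y(tool)=-0.42 [0.492 0.32 ]
-100 x(tool)=-0.71 y(tool)=-0.50 [0.483 0.321]
-110 x(tool)=-0.69 y(tool)=-0.59 [0.475 0.323]
-120 x(tool)=-0.65 y(tool)=-0.66 [0.468 0.327]
-130 x(tool)=-0.60 y(tool)=-0.73 [0.461 0.331]
-140 x(tool)=-0.54 y(tool)=-0.79 [0.454 0.338]
-150 x(tool)=-0.47 y(tool)=-0.84 [0.45  0.344]
-160 x(tool)=-0.40 y(tool)=-0.88 [0.446 0.352]
-170 x(tool)=-0.31 y(tool)=-0.90 [0.444 0.36 ]
-180 x(tool)=-0.23 y(tool)=-0.91 [0.443 0.369]
-190 x(tool)=-0.14 y(tool)=-0.90 [0.444 0.378]
-200 x(tool)=-0.06 y(tool)=-0.88 [0.446 0.386]
-210 x(tool)=0.02 y(tool)=-0.84 [0.45  0.394]
-220 x(tool)=0.09 y(tool)=-0.79 [0.454 0.4  ]
```

Call:
carry_out(
  rows=[
    [-0.02, 0.02, 0, 0, 1],
    [-0.06, 0.04, 0, 0, 1],
    [-0.1, 0.05, 0, 0, 1],
    [-0.14, 0.06, 0, 0, 1],
    [-0.185, 0.07, 0, 0, 1],
    [-0.23, 0.07, 0, 0, 1],
    [-0.27, 0.07, 0, 0, 1],
    [-0.31, 0.06, 0, 0, 1],
    [-0.355, 0.05, 0, 0, 1],
    [-0.4, 0.04, 0, 0, 1],
    [-0.435, 0.025, 0, 0, 1],
    [-0.47, 0.01, 0, 0, 1],
    [-0.505, -0.015, 0, 0, 1],
    [-0.54, -0.04, 0, 0, 1],
    [-0.54, -0.04, 0, 0, 1],
  ],
)

```text
time: 6.65
tcp_pos: [0.5298, 0.3378, 0.3105]
ee_rot: [179.8, -0.1, 90.0]
contact_force: [1.8, 2.8, 1.6]
gripper_width: 0.0
grip_force: 1.3
```

Run:
```python
from h import *
o=observe();print(o["tcp_pos"],o["contact_force"])
S=snapshot("scene")
cv2.imwrite("pics/c3.png",cv2.resize(S["pixels"][140:320,180:380],(600,540))[:,:,::-1])
```

```text
[0.52980125 0.33779418 0.31050477] [1.79677775 2.82587911 1.59264521]
```

View pics/c3.png

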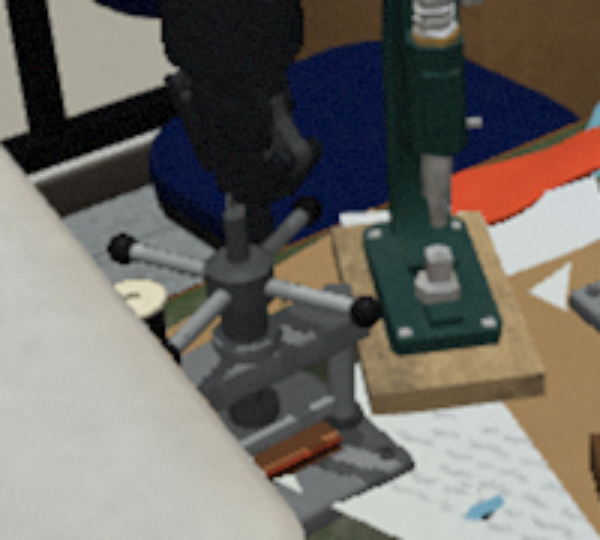

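The spokes have turned and the steady force of about 3 N fits the stated friction. The block is in place, so I'll continue round.

Call:
carry_out(
  rows=[
    [-0.03, -0.03, 0, 0, 1],
    [-0.06, -0.06, 0, 0, 1],
    [-0.085, -0.095, 0, 0, 1],
    [-0.11, -0.13, 0, 0, 1],
    [-0.13, -0.17, 0, 0, 1],
    [-0.15, -0.21, 0, 0, 1],
    [-0.16, -0.25, 0, 0, 1],
    [-0.17, -0.29, 0, 0, 1],
    [-0.175, -0.335, 0, 0, 1],
    [-0.18, -0.38, 0, 0, 1],
    [-0.175, -0.42, 0, 0, 1],
    [-0.17, -0.46, 0, 0, 1],
    [-0.16, -0.505, 0, 0, 1],
    [-0.15, -0.55, 0, 0, 1],
    [-0.13, -0.585, 0, 0, 1],
    [-0.11, -0.62, 0, 0, 1],
    [-0.085, -0.655, 0, 0, 1],
    [-0.06, -0.69, 0, 0, 1],
    [-0.06, -0.69, 0, 0, 1],
  ],
)

```text
time: 8.28
tcp_pos: [0.4594, 0.3325, 0.3094]
ee_rot: [-179.9, 0.0, 90.0]
contact_force: [2.0, -1.2, 0.1]
gripper_width: 0.0001
grip_force: 0.8
```

Run:
```python
from h import *
o=observe();print(o["tcp_pos"],o["contact_force"])
S=snapshot("scene")
cv2.imwrite("pics/c4.png",cv2.resize(S["pixels"][140:320,180:380],(600,540))[:,:,::-1])
```

```text
[0.45937339 0.33247348 0.30937286] [ 1.9542187  -1.19922065  0.10266733]
```

View pics/c4.png

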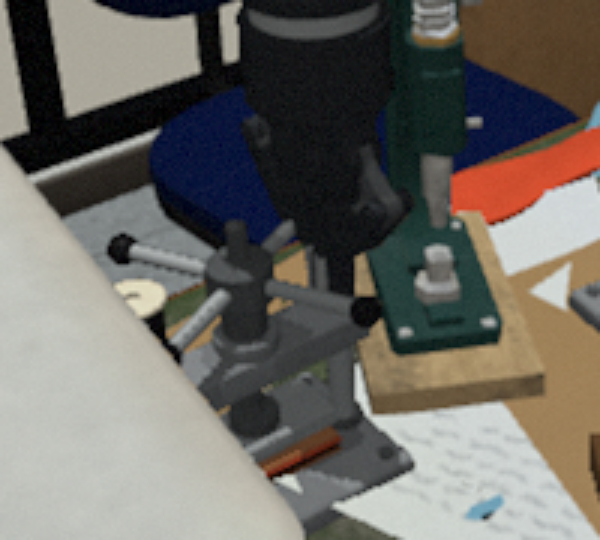

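Call:
carry_out(
  rows=[
    [0.03, -0.03, 0, 0, 1],
    [0.06, -0.06, 0, 0, 1],
    [0.095, -0.085, 0, 0, 1],
    [0.13, -0.11, 0, 0, 1],
    [0.165, -0.13, 0, 0, 1],
    [0.165, -0.13, 0, 0, 1],
  ],
)

```text
time: 8.83
tcp_pos: [0.4466, 0.3492, 0.3094]
ee_rot: [-179.9, -0.0, 90.0]
contact_force: [1.1, -2.0, 0.0]
gripper_width: -0.0001
grip_force: 0.7
```

Call:
carry_out(
  rows=[
    [0.03, -0.01, 0, 0, 1],
    [0.06, -0.02, 0, 0, 1],
    [0.06, -0.02, 0, 0, 1],
  ],
)

```text
time: 9.08
tcp_pos: [0.4451, 0.355, 0.3095]
ee_rot: [-180.0, -0.0, 90.0]
contact_force: [1.7, -3.1, -0.9]
gripper_width: 0.0001
grip_force: 1.0
```

Call:
carry_out(
  rows=[
    [0.025, -0.005, 0, 0, 1],
    [0.05, -0.01, 0, 0, 1],
    [0.05, -0.01, 0, 0, 1],
  ],
)

```text
time: 9.33
tcp_pos: [0.4443, 0.3599, 0.3097]
ee_rot: [-180.0, -0.0, 90.0]
contact_force: [1.8, -2.9, -0.1]
gripper_width: -0.0
grip_force: 1.3
```

Call:
carry_out(
  rows=[
    [0.02, 0, 0, 0, 1],
    [0.04, -0.005, 0, 0, 1],
    [0.04, -0.005, 0, 0, 1],
  ],
)

```text
time: 9.58
tcp_pos: [0.4439, 0.3639, 0.3098]
ee_rot: [-180.0, -0.0, 90.0]
contact_force: [1.0, -3.7, 0.1]
gripper_width: 0.0003
grip_force: 1.3
```

Call:
carry_out(
  rows=[
    [0.02, 0, 0, 0, 1],
    [0.04, 0, 0, 0, 1],
    [0.04, 0, 0, 0, 1],
  ],
)

```text
time: 9.83
tcp_pos: [0.4438, 0.368, 0.3098]
ee_rot: [-180.0, -0.0, 90.0]
contact_force: [0.9, -2.4, 0.1]
gripper_width: 0.0002
grip_force: 1.3
```

Call:
carry_out(
  rows=[
    [0.02, 0, 0, 0, 1],
    [0.04, 0, 0, 0, 1],
    [0.04, 0, 0, 0, 1],
  ],
)

```text
time: 10.08
tcp_pos: [0.444, 0.3703, 0.3097]
ee_rot: [-180.0, 0.3, 90.0]
contact_force: [0.2, -10.0, 3.4]
gripper_width: 0.0002
grip_force: 5.0
```

The force has jumped to 10 N, which suggests the stop. One small further push will confirm it.

Call:
carry_out(
  rows=[
    [0.01, 0, 0, 0, 1],
    [0.02, 0, 0, 0, 1],
    [0.02, 0, 0, 0, 1],
  ],
)

```text
time: 10.33
tcp_pos: [0.4442, 0.3711, 0.3096]
ee_rot: [-179.9, 0.5, 90.0]
contact_force: [0.7, -15.3, 6.2]
gripper_width: 0.0001
grip_force: 7.2
```

It moved 1 mm for a 5 N rise, so this is the hard stop. Backing off, lifting out, and moving clear.

Call:
carry_out(
  rows=[
    [-0.06, 0, 0, 0, 1],
    [-0.12, 0, 0, 0, 1],
    [-0.12, 0, 0, 0, 1],
    [-0.12, 0, -0.3, 0, 1],
    [-0.12, 0, -0.6, 0, 1],
    [-0.12, 0, -1, 0, 1],
    [-0.12, 0, -1, 0, 1],
  ],
)

```text
time: 10.92
tcp_pos: [0.4456, 0.3636, 0.4192]
ee_rot: [179.2, -0.6, 90.0]
contact_force: [1.5, 1.8, 1.0]
gripper_width: 0.0
grip_force: 0.0
```

Call:
carry_out(
  rows=[
    [0, 0, -0.4, 0, 1],
    [0, 0, -0.8, 0, 1],
    [-0.4, -0.2, -0.8, 0, 1],
    [-0.7, -0.4, -0.8, 0, 1],
    [-1, -0.4, -0.8, 0, 1],
    [-1, -0.4, -0.8, 0, 1],
  ],
)

```text
time: 11.42
tcp_pos: [0.4028, 0.2591, 0.4903]
ee_rot: [179.9, 0.0, 89.9]
contact_force: [1.9, 0.4, -0.5]
gripper_width: 0.0005
grip_force: 0.0
```

Call:
carry_out(
  rows=[
    [-0.35, 0, 0, 0, 1],
    [-0.7, 0, 0, 0, 1],
    [-1, 0, 0, 0, 1],
    [-1, 0, 0, 0, 1],
  ],
)

```text
time: 11.75
tcp_pos: [0.4041, 0.1589, 0.4899]
ee_rot: [179.9, 0.0, 89.7]
contact_force: [-0.2, 0.1, -0.7]
gripper_width: -0.0001
grip_force: 0.0
```

Call:
carry_out(
  rows=[
    [-0.35, 0, 0, 0, 1],
    [-0.7, 0, 0, 0, 1],
    [-1, 0, 0, 0, 1],
    [-1, 0, 0, 0, 1],
  ],
)

```text
time: 12.08
tcp_pos: [0.4044, 0.0589, 0.4899]
ee_rot: [179.9, 0.1, 89.7]
contact_force: [-0.2, 0.7, -0.7]
gripper_width: 0.0002
grip_force: 0.0
```

Call:
carry_out(
  rows=[
    [-0.35, 0, 0, 0, 1],
    [-0.7, 0, 0, 0, 1],
    [-1, 0, 0, 0, 1],
    [-1, 0, 0, 0, 1],
  ],
)

```text
time: 12.42
tcp_pos: [0.4046, -0.0411, 0.4898]
ee_rot: [179.9, 0.1, 89.7]
contact_force: [0.6, 1.0, 0.9]
gripper_width: 0.0004
grip_force: 0.0
```

Call:
carry_out(
  rows=[
    [-0.35, 0, 0, 0, 1],
    [-0.7, 0, 0, 0, 1],
    [-1, 0, 0, 0, 1],
    [-1, 0, 0, 0, 1],
    [-1, 0, 0, 0, 1],
  ],
)

```text
time: 12.83
tcp_pos: [0.4046, -0.1385, 0.4895]
ee_rot: [180.0, -0.1, 89.9]
contact_force: [-0.3, 0.3, 0.3]
gripper_width: -0.0
grip_force: 0.0
```

Run:
```python
from h import *
o=observe();print(o["tcp_pos"],o["contact_force"])
s=snapshot("top");S=snapshot("scene")
for b in((205,155,305,250),(350,190,465,285)): balls(s,b); print()
a=cv2.resize(s["pixels"][140:300,190:470],(525,300));b=cv2.resize(S["pixels"][200:320,220:330],(275,300))
cv2.imwrite("pics/c5.png",np.hstack([a,b])[:,:,::-1])
```

```text
[ 0.40463333 -0.13850701  0.48953655] [-0.29521123  0.26892364  0.29997727]
[266.1 168.2] [ 6  6 19] [0.564 0.342]
[215.2 187.2] [ 6  8 24] [0.519 0.442]
[285.3 216.7] [ 7  6 30] [0.466 0.297]
[233.9 237.4] [ 7  7 34] [0.42  0.395]

[418.4 199.4] [ 6  5 20] [0.515 0.032]
[374.7 229.5] [ 6  7 29] [0.45  0.118]
[451.9 244.4] [ 7  8 36] [ 0.428 -0.034]
[406.9 275.1] [ 7  6 28] [0.364 0.054]
```

View pics/c5.png

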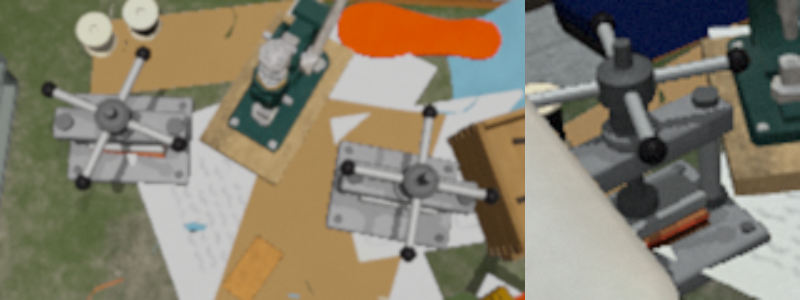

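The capstan turned about 187° to its stop. The platen is down on the block, and the empty press's balls haven't moved (same pixels to within 0.1). Handing in.

```bash
python3 -c "
from cell import *
print(finish_job())"
```

```text
the job is handed in; nothing more can be done
None
```

The loaded press is closed: its capstan turned clockwise about 187° to the hard stop, the platen is down on the block, the empty press is unmoved, and the job was handed in at about 13 s (no verdict was returned).

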